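# Put the left-out jar back into its place in the packed row

### The job

Put the jar that was left out on the table back into the steel rack, where the jars stand in order of height from the shortest at the left end to the tallest at the right. The row has closed up over its place: first slide the jars on either side of that place apart along the rack until the gap is clearly wider than the jar, then set the jar down upright in the gap without dropping or wedging it, so that all five jars stand on the floor of the rack in order. Do not knock any jar over, and leave the other things on the table where they are.

Things in the scene. Friction and masses are not known exactly. Their poses are not given: they have to be found in the camera images.
- rack: Open steel rack fixed to the table. Origin: centre of its floor, which is level with the table top (z = 0). y axis along the row, +y to the left end; x across the row, away from the robot. Inside 278 mm long (y -139 to +139 mm), 60 mm deep. Front and back lips 21 mm high with a rolled rim, 71 mm deep outside; end plates 39 mm high. Jars slide along it with 4 mm play in front and behind.
- rack_left (a point): Inner face of the rack's left end plate, middle of its lower edge (rack y = +139 mm); axes as the rack's. A flat screw tab 2 mm thick sticks out 22 mm beyond the plate.
- rack_right (a point): The same at the rack's right end (rack y = -139 mm).
- jar_one: Straight round glass jar, brown contents, black screw lid, white paper label with 1 black dot; 52 mm in diameter all the way up, 60 mm high, about 0.16 kg: the shortest, place 1 (left end) in the row. Its foot slides easily (friction about 0.3), but a jar pushed or dragged near its top may tip. Origin: centre of its underside; z up; the label's dots face its -x. It always starts in the rack.
- jar_two: Straight round glass jar, brown contents, black screw lid, white paper label with 2 black dots; 52 mm in diameter all the way up, 72 mm high, about 0.17 kg: place 2 in the row. Its foot slides easily (friction about 0.3), but a jar pushed or dragged near its top may tip. Origin: centre of its underside; z up; the label's dots face its -x. In some starts this is the jar that has been left out on the table.
- jar_three: Straight round glass jar, brown contents, black screw lid, white paper label with 3 black dots; 52 mm in diameter all the way up, 84 mm high, about 0.18 kg: the middle size, place 3 in the row. Its foot slides easily (friction about 0.3), but a jar pushed or dragged near its top may tip. Origin: centre of its underside; z up; the label's dots face its -x. In some starts this is the jar that has been left out on the table.
- jar_four: Straight round glass jar, brown contents, black screw lid, white paper label with 4 black dots; 52 mm in diameter all the way up, 96 mm high, about 0.20 kg: place 4 in the row. Its foot slides easily (friction about 0.3), but a jar pushed or dragged near its top may tip. Origin: centre of its underside; z up; the label's dots face its -x. It always starts in the rack.
- jar_five: Straight round glass jar, brown contents, black screw lid, white paper label with 5 black dots; 52 mm in diameter all the way up, 108 mm high, about 0.21 kg: the tallest, place 5 (right end) in the row. Its foot slides easily (friction about 0.3), but a jar pushed or dragged near its top may tip. Origin: centre of its underside; z up; the label's dots face its -x. It always starts in the rack.
- ring_0: Bystander: empty steel ring mould, open at both ends, 69 mm across and 45 mm high, in front of the rack; loose. Origin: about the centre of its underside.
- dial_timer: Bystander: cream round kitchen timer, 64 mm across and 44 mm high, in front, to the left; loose. Origin: about the centre of its underside.
- fig_1: Bystander: a whole fig, about 50 mm, in front, to the right; loose. Origin: about the centre of its underside.
- fig_half_0: Bystander: half a fig, about 50 x 50 x 27 mm, in front, to the right; loose. Origin: about the centre of its underside.
- tape_1: Bystander: roll of tape lying flat, 98 mm across and 25 mm high, behind the rack on the right; loose. Origin: about the centre of its underside.

How it is judged:
On the way, in this order (a step that is already met when the one before it is completed fails the run):
1. the two jars that belong on either side of the left-out jar stand in the rack at least 53.5 mm apart (105.5 mm between centres) while the left-out jar is still outside the row or above it (((x of jar_two in the frame of rack between -0.008 and 0.008 m and x of jar_four in the frame of rack between -0.008 and 0.008 m and horizontal distance between jar_two and jar_four between 0.1055 and 0.16 m and height (world z) of each of jar_two, jar_four below 0.01 m and (height (world z) of jar_three above 0.02 m or horizontal distance between jar_three and rack above 0.16 m)) or (x of jar_one in the frame of rack between -0.008 and 0.008 m and x of jar_three in the frame of rack between -0.008 and 0.008 m and horizontal distance between jar_one and jar_three between 0.1055 and 0.16 m and height (world z) of each of jar_one, jar_three below 0.01 m and (height (world z) of jar_two above 0.02 m or horizontal distance between jar_two and rack above 0.16 m)))), for 0.2 s.
2. the jar is set down, not dropped: all five jars are in their places in the rack, none more than 15 mm above the floor, with the fingers still on the jar (x of jar_one in the frame of rack between -0.008 and 0.008 m and y of jar_one in the frame of rack between 0.089 and 0.119 m and height (world z) of each of jar_one, jar_two, jar_three, jar_four, jar_five below 0.015 m and x of jar_two in the frame of rack between -0.008 and 0.008 m and y of jar_two in the frame of rack between 0.037 and 0.067 m and x of jar_three in the frame of rack between -0.008 and 0.008 m and y of jar_three in the frame of rack between -0.015 and 0.015 m and x of jar_four in the frame of rack between -0.008 and 0.008 m and y of jar_four in the frame of rack between -0.067 and -0.037 m and x of jar_five in the frame of rack between -0.008 and 0.008 m and y of jar_five in the frame of rack between -0.119 and -0.089 m and contact force between any of jar_two, jar_three and the fingers above 0.3 N), for 0.05 s.
At the end, for the whole second after the job is handed in: All five jars stand upright (0.06 rad), still, on the rack's floor (6 mm), in order of height: along the rack's y axis jar_one at +104, jar_two +52, jar_three 0, jar_four -52, jar_five -104 mm, each within 15 mm, and within 8 mm of its centre line (x of jar_one in the frame of rack between -0.008 and 0.008 m and y of jar_one in the frame of rack between 0.089 and 0.119 m and height (world z) of each of jar_one, jar_two, jar_three, jar_four, jar_five below 0.006 m and x of jar_two in the frame of rack between -0.008 and 0.008 m and y of jar_two in the frame of rack between 0.037 and 0.067 m and x of jar_three in the frame of rack between -0.008 and 0.008 m and y of jar_three in the frame of rack between -0.015 and 0.015 m and x of jar_four in the frame of rack between -0.008 and 0.008 m and y of jar_four in the frame of rack between -0.067 and -0.037 m and x of jar_five in the frame of rack between -0.008 and 0.008 m and y of jar_five in the frame of rack between -0.119 and -0.089 m and angle between each of jar_one, jar_two, jar_three, jar_four, jar_five's own z axis and vertical below 0.06 rad and linear speed of each of jar_one, jar_two, jar_three, jar_four, jar_five below 0.02 m/s); the robot touches nothing.
It fails at once if a jar is knocked over (tilted by more than 1 rad) (angle between any of jar_one, jar_two, jar_three, jar_four, jar_five's own z axis and vertical above 1 rad).
It fails at once if another thing on the table is moved by more than 40 mm (distance of any of ring_0, dial_timer, fig_1, fig_half_0, tape_1 from where it was at the start of the episode above 0.04 m).
It also fails if it takes over 61 s, if anything falls off the work surface, if the arm or the gripper's body presses on something with over 40 N, if the wrist force passes 120 N, or if a joint passes its speed limit or range.

### The arm

A 7-joint arm with a two-finger parallel gripper is mounted at the origin on a cart in front of the work surface, level with it; the furniture and walls round the work are solid. World frame = base frame: x ahead of the robot, y to its left, z up, the work surface at z = 0. Lengths are in m, angles in rad, forces in N, time in s.
With the tool pointing down it reaches from about 0.425 to 0.95 m from the base axis. Payload 4.7 kg.
Tool frame: the origin (TCP) lies between the finger pads; the fingertips stand 25 mm ahead of it and the grasp point (between the pads) lies 6 mm ahead of it; x points along the fingers, z is the direction in which the jaws open and shut, and the axes are right-handed (so a half turn about x gives the same grasp; the last joint's range is limited). The gripper opens to 85 mm and grips with 20 to 120 N. Pads are 22 mm wide; open, the fingers measure 114 mm over their backs; the gripper's body (76 mm by 85 mm) begins 54 mm behind the grasp point. The pads swing forward as they close: fully open they stand 13 mm farther back than shut.
Start: joints at [-1.299, 0.469, -0.049, 1.532, 0.024, 1.141, -0.082], TCP at [0.2, 0.645, 0.256] pointing down, gripper open.
Joint ranges: [-2.59, 2.59], [-0.33, 1.99], [-1.39, 1.29], [0.1, 2.45], [-1.04, 4.18], [0.21, 1.99], [-2.66, 2.66]. Speed limits (rad/s): [2.57, 2.57, 3.14, 3.14, 3.14, 3.14, 3.14].

### API

Orientations are given as a 3x3 rotation matrix whose columns are the frame's x, y, z axes.
In Python, from rig import * gives the robot as it stands. Calls block until the motion is done:
- movep(position, orientation): joint-space move of the TCP to a pose.
- move_l(position, attitude=None, feed=0.15, until_force=None): straight line of the TCP; attitude=None keeps the orientation; feed is the mean speed in m/s. With until_force (N) it stops when the force on the tool has changed by that much, and returns True; else False.
- move_joints(angles): joint-space move.
- command_gripper(opening, newtons=None): finger opening in m; newtons is the grip in N (None keeps the last); returns when the fingers have stopped.
- sleep(seconds).
- inverse_kinematics(position, orientation): joint angles nearest the present ones, or None.
- sense(): the state.
- camera(name): name is "scene" or "top"; returns (picture, depth): 420x560x3 uint8, red, green, blue; 420x560 float32, m along the optical axis (not along the pixel's ray), 0 where there is no reading.
- camera_params(name): a dict with "K" (3x3 intrinsics, pixels), "position" and "rotation" of the camera in the world. Camera axes: x right, y down, z forward; pixel columns grow to the right and rows downward; lengths in m; the calibration is good to about 2 mm. A picture is of the moment at which its call begins. camera_params takes no time and is no camera call.
A pose or a line that the arm cannot do raises Unreachable and nothing moves.
- finish_job(): hands the job in, once; it reports no verdict.
The state is a dict: "time_s": time; "joint_pos": joint angles; "qd": joint speeds; "joint_efforts": joint torques, N m; "position": TCP position; "tcp_rot": TCP orientation; "wrist_force": force on the tool from outside, world axes, zero at the start; "ft_torque": the same for the moment, N m; "finger_gap": finger opening in m.
Only numpy, scipy, OpenCV 4.12 (cv2) and the standard library are available. Lean on these libraries where they do the work, as an engineer would, in place of code of your own. Each camera call takes 0.05 s, during which the arm holds its last target.

## Working session

There is one attempt and no reset: what is moved stays moved. The work goes in short steps, each a Python script; the robot and the scene stay as the last script left them, time stands still between calls to the robot, and variables do not carry over. Pictures are saved under pics/ and viewed, and the job is handed in when it is done.

```bash
ls; mkdir -p pics
python3 - <<'E'
from rig import *
import cv2,numpy as np
for n in("scene","top"):
    p,d=camera(n); cv2.imwrite(f"pics/{n}0.png",p[:,:,::-1]); np.save(f"{n}0.npy",d)
    print(n,camera_params(n))
s=sense();print(s["time_s"],s["finger_gap"],s["tcp_rot"])
E
```

```text
pics
scene {'K': array([[506.29832708,   0.        , 277.42246292],
       [  0.        , 506.29832708, 216.32331984],
       [  0.        ,   0.        ,   1.        ]]), 'position': array([-0.35672201, -0.6759575 ,  0.56933218]), 'rotation': array([[ 0.60617125, -0.32834098,  0.72439535],
       [-0.7953215 , -0.25538208,  0.54976695],
       [ 0.00448657, -0.90938011, -0.41594192]])}
top {'K': array([[465.03065098,   0.        , 276.26072806],
       [  0.        , 465.03065098, 209.2906644 ],
       [  0.        ,   0.        ,   1.        ]]), 'position': array([0.3128407 , 0.00680201, 1.35616684]), 'rotation': array([[ 0.00354248, -0.98789554,  0.15508014],
       [-0.99994927, -0.00496175, -0.00876574],
       [ 0.00942911, -0.15504122, -0.987863  ]])}
0.1 0.08570411737561096 [[-4.56513533e-04 -9.55100888e-01  2.96280417e-01]
 [-1.70533367e-03  2.96280760e-01  9.55099368e-01]
 [-9.99998442e-01 -6.92411850e-05 -1.76402188e-03]]
```

View pics/scene0.png

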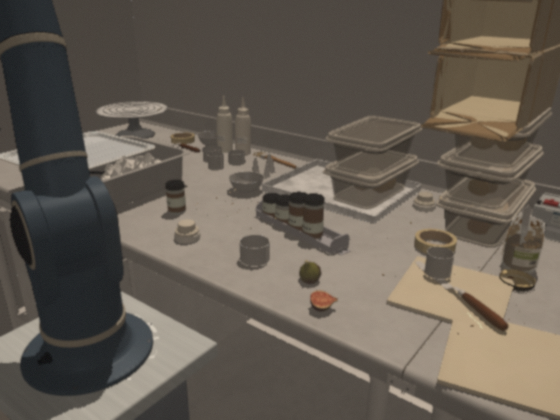

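View pics/top0.png

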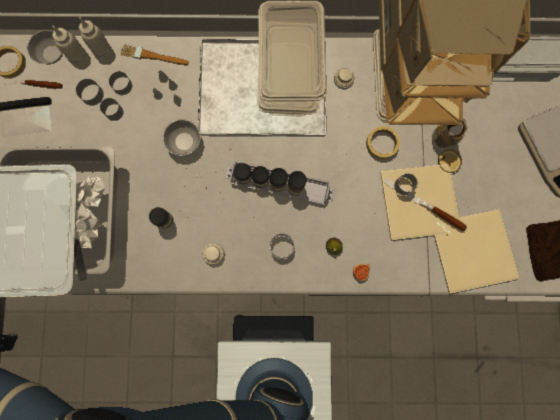

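Scene: four jars in the rack, about (270–315, 205–215), closed up to the left. The left-out jar is at about (176,196). In the top view the row runs (242,172)–(297,181), with its free space at (317,190), and the loose jar is at (161,217). I'll enlarge these crops.

Run:
```python
import cv2,numpy as np
a=cv2.imread("pics/top0.png");b=cv2.imread("pics/scene0.png")
g=lambda i:(255*(i/255.)**.6).astype('uint8')
cv2.imwrite("pics/top0c.png",g(cv2.resize(a[150:215,220:340],(780,422),interpolation=cv2.INTER_CUBIC)))
cv2.imwrite("pics/sc0c.png",g(cv2.resize(b[165:265,150:360],(798,380),interpolation=cv2.INTER_CUBIC)))
```

```text
(no output)
```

View pics/top0c.png

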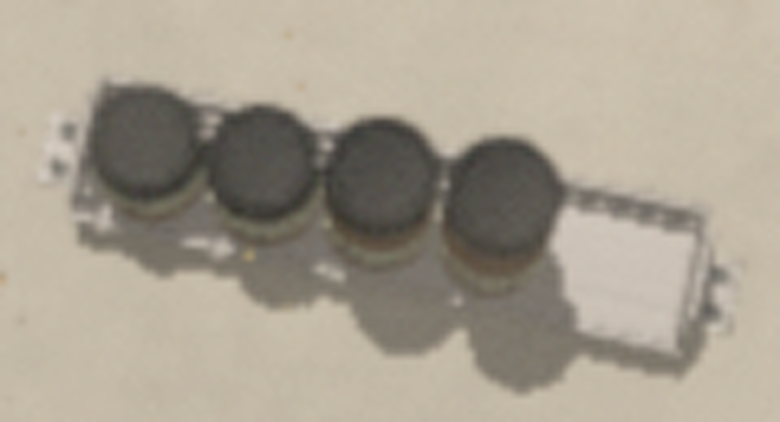

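View pics/sc0c.png

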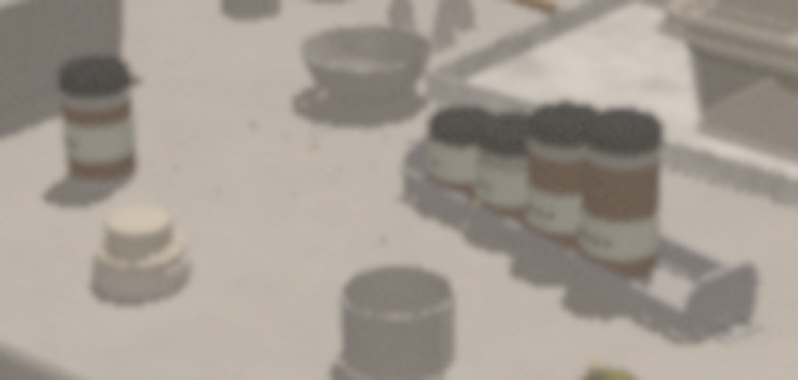

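```bash
cat > h.py <<'E'
import numpy as np,cv2
from rig import *
P=camera_params("top")
def ray(u,v,z,P=P):
    r=P["rotation"]@np.linalg.inv(P["K"])@np.array([u,v,1.]);o=P["position"]
    return o+r*(z-o[2])/r[2]
def cloud(d,P=P):
    v,u=np.indices(d.shape);q=np.stack([u,v,np.ones_like(u)],-1)@np.linalg.inv(P["K"]).T*d[...,None]
    return q@P["rotation"].T+P["position"]
def proj(X,P=P):
    c=P["rotation"].T@(np.asarray(X)-P["position"]);c=P["K"]@c;return c[:2]/c[2]
E
python3 - <<'E'
from h import *
d=np.load("top0.npy");X=cloud(d)
im=cv2.imread("pics/top0.png")
print("table z",np.median(X[240:260,150:190,2]))
for n,(u,v) in dict(a=(242,171.5),b=(260.3,175),c=(278.6,177.6),e=(297.5,180),out=(160,216)).items():
    w=X[int(v)-3:int(v)+4,int(u)-3:int(u)+4,2];z=np.median(w)
    # centroid of top pixels
    R=X[int(v)-14:int(v)+15,int(u)-14:int(u)+15].reshape(-1,3)
    m=(abs(R[:,2]-z)<.006)&(np.linalg.norm(R[:,:2]-ray(u,v,z)[:2],axis=1)<.03)
    print(n,z.round(4),ray(u,v,z).round(4),R[m][:,:2].mean(0).round(4),m.sum())
# rack corners, from crop px (x/6.5+220,y/6.5+150)
for n,(u,v),z in [("Lback",(107,85),.039),("Lfront",(82,205),.039),("Rback",(706,215),.039),("Rfront",(684,352),.039)]:
    print(n,ray(u/6.5+220-.42,v/6.5+150-.42,z).round(4))
Pz=np.where((X[...,2]>.012),X[...,2],0)[150:215,220:340]
cv2.imwrite("pics/h0.png",cv2.resize(cv2.applyColorMap((np.clip(Pz/.12,0,1)*255).astype('uint8'),cv2.COLORMAP_JET),(780,422),interpolation=cv2.INTER_NEAREST))
E
```

```text
table z -0.0004174038065030139
a 0.058 [0.6256 0.0937 0.058 ] [0.6259 0.0933] 234
b 0.0706 [0.6127 0.0409 0.0706] [0.6142 0.0417] 241
c 0.0941 [ 0.6001 -0.0106  0.0941] [ 0.6028 -0.0105] 256
e 0.1063 [ 0.5909 -0.0624  0.1063] [ 0.5916 -0.0618] 258
out 0.0825 [0.4924 0.3163 0.0825] [0.4918 0.3215] 260
Lback [0.6564 0.1127 0.039 ]
Lfront [0.6015 0.1229 0.039 ]
Rback [ 0.5985 -0.155   0.039 ]
Rfront [ 0.5365 -0.1444  0.039 ]
```

View pics/h0.png

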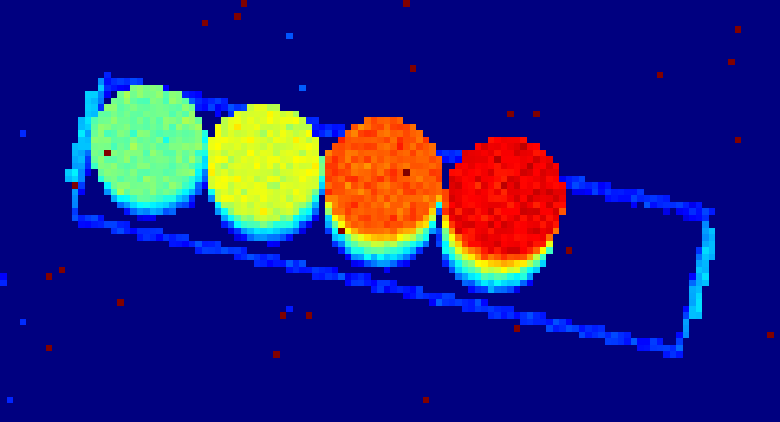

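```bash
cat > fit.py <<'E'
from h import *
from scipy.optimize import minimize
d=np.load("top0.npy");X=cloud(d)[145:220,215:345].reshape(-1,3)
J=np.array([[.626,.0935],[.6134,.0413],[.6014,-.0105],[.5912,-.062]])
far=np.min(np.linalg.norm(X[:,None,:2]-J,axis=2),1)>.031
lip=X[far&(X[:,2]>.014)&(X[:,2]<.026)]; end=X[far&(X[:,2]>.032)&(X[:,2]<.045)]
def loc(p,c,t):
    R=np.array([[np.cos(t),-np.sin(t)],[np.sin(t),np.cos(t)]]);return (p[:,:2]-c)@R
def cost(q):
    L=loc(lip,q[:2],q[2]);E=loc(end,q[:2],q[2])
    a=np.abs(np.abs(L[:,0])-.033);a=a[(np.abs(L[:,1])<.13)&(a<.012)]
    b=np.abs(np.abs(E[:,1])-.140);b=b[(b<.015)&(np.abs(E[:,0])<.035)]
    return np.minimum(a,.01).mean()+np.minimum(b,.01).mean()
best=min((minimize(cost,[.603+i*.003,-.017+j*.003,-.215+k*.02],method="Nelder-Mead",options=dict(xatol=1e-5,fatol=1e-8)) for i in(-1,0,1) for j in(-1,0,1) for k in(-1,0,1)),key=lambda r:r.fun)
q=best.x;print(q,np.degrees(q[2]),best.fun,len(lip),len(end))
L=loc(lip,q[:2],q[2]);E=loc(end,q[:2],q[2])
print("lips",[np.median(L[(L[:,0]*s>.02)&(abs(L[:,1])<.13),0]) for s in(1,-1)],"ends",[np.median(E[(E[:,1]*s>.12),1]) for s in(1,-1)])
print(loc(J,q[:2],q[2]).round(4))
E
python3 fit.py
```

```text
[ 0.63546902 -0.02332106 -0.25316417] -14.505238314918754 0.001861863359834279 273 51
lips [np.float64(0.03299999396217861), np.float64(-0.06733064384853761)] ends [np.float64(0.14201537170775344), np.float64(-0.14091588631147603)]
[[-0.0384  0.1107]
 [-0.0376  0.057 ]
 [-0.0362  0.0039]
 [-0.0332 -0.0485]]fit.py:13: RuntimeWarning: Mean of empty slice.
  return np.minimum(a,.01).mean()+np.minimum(b,.01).mean()
  ret = ret.dtype.type(ret / rcount)
```

```bash
sed -i 's/;a=a\[.*$//; s/;b=b\[.*$//' fit.py; python3 fit.py
```

```text
[ 0.60221606 -0.01463816 -0.21807637] -12.494855574497159 0.003892300374116229 273 51
lips [np.float64(0.033009507675214246), np.float64(-0.0329125160752941)] ends [np.float64(0.1419842265066683), np.float64(-0.14119184426907602)]
[[-0.0002  0.1107]
 [-0.0012  0.057 ]
 [-0.0017  0.0039]
 [-0.0005 -0.0486]]
```

```bash
cat >> h.py <<'E'
def lid(X,c,z,n=4):
    c=np.array(c,float)
    W=X.reshape(-1,3)
    for _ in range(n):
        m=(abs(W[:,2]-z)<.006)&(np.linalg.norm(W[:,:2]-c,axis=1)<.032); c=W[m][:,:2].mean(0)
    return c,m.sum()
RC=np.array([.6022,-.0146]);T=-.2181
Rm=np.array([[np.cos(T),-np.sin(T)],[np.sin(T),np.cos(T)]])
w2r=lambda p:(np.asarray(p)[:2]-RC)@Rm
r2w=lambda p:RC+Rm@np.asarray(p)
def att(s=1,T=T):
    z=s*np.array([np.cos(T),np.sin(T),0]);x=np.array([0,0,-1.]);return np.stack([x,np.cross(z,x),z],1)
E
python3 - <<'E'
from h import *
X=cloud(np.load("top0.npy"))
for n,c,z in [("1",(.626,.0935),.058),("2",(.614,.0413),.0706),("4",(.602,-.0105),.0941),("5",(.591,-.062),.1063),("3",(.492,.3215),.0825)]:
    c,k=lid(X,c,z);print(n,c.round(4),w2r(c).round(4),k)
for s in(1,-1):
    for p in [(.59,-.062,.2),(.49,.32,.2),(.602,-.015,.2)]:
        q=inverse_kinematics(p,att(s));print(s,p,None if q is None else np.round(q,2))
E
```

```text
1 [0.6259 0.0933] [-0.0002  0.1105] 234
2 [0.6142 0.0417] [-0.0004  0.0576] 241
4 [ 0.6028 -0.0105] [-0.0003  0.0041] 255
5 [ 0.5916 -0.0618] [-0.0001 -0.0484] 258
3 [0.4919 0.3219] [-0.1805  0.3047] 265
1 (0.59, -0.062, 0.2) [-0.47  0.45  0.68  1.83 -0.34  0.98  0.13]
1 (0.49, 0.32, 0.2) [-0.94  0.39  0.38  1.83 -0.17  0.95 -0.71]
1 (0.602, -0.015, 0.2) [-0.5   0.45  0.61  1.8  -0.31  0.98  0.02]
-1 (0.59, -0.062, 0.2) [ 0.83  0.69 -1.18  1.75  0.68  1.18  2.37]
-1 (0.49, 0.32, 0.2) [-0.46  0.39 -0.25  1.8   0.11  0.96  2.17]
-1 (0.602, -0.015, 0.2) [ 0.74  0.7  -1.18  1.73  0.7   1.2   2.29]
```

```bash
cat > s1.py <<'E'
from h import *
A=att(1)
def P(x,y,z): return [*r2w((x,y)),z]
s=sense
def slide(y0,y1,gz):
    z=gz+.006
    movep(P(0,y0,z+.10),A); command_gripper(.085)
    print("down hit",move_l(P(0,y0,z),feed=.1,until_force=12))
    command_gripper(.045,30); q=s(); print("gap",q["finger_gap"],q["wrist_force"].round(1) if hasattr(q["wrist_force"],"round") else q["wrist_force"])
    print("slide hit",move_l(P(0,y1,z),feed=.05,until_force=15)); q=s(); print(w2r(q["position"]).round(4),np.round(q["wrist_force"],1))
    command_gripper(.085)
    move_l(P(0,y1,z+.10),feed=.15); print(s()["time_s"])
if __name__=="__main__":
    movep(P(0,-.0484,.26),A)
    slide(-.0484,-.109,.070)
    p,d=camera("top"); cv2.imwrite("pics/t1.png",p[:,:,::-1])
    p,d=camera("scene"); cv2.imwrite("pics/s1.png",cv2.resize(p[165:265,150:360,::-1],(798,380)))
E
python3 s1.py
```

```text
down hit False
gap 0.05158993638058075 [1.1 0.4 5.3]
slide hit False
[ 0.0007 -0.108 ] [1.  2.1 6.9]
7.7667
```

View pics/s1.png

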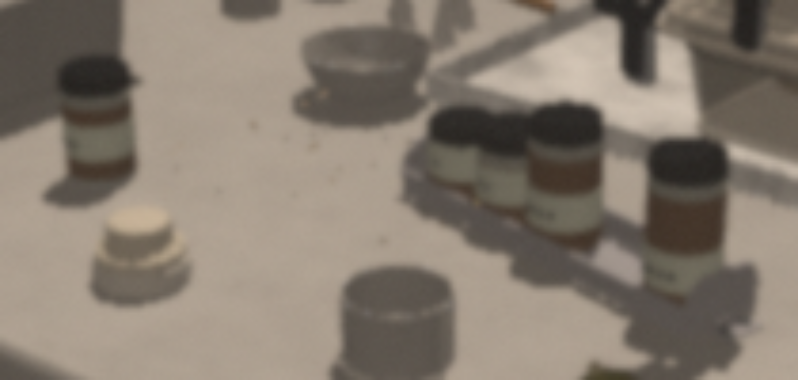

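The picture shows jar five upright at the right end, around (686,215), with a wide gap to jar four. Jar four is next.

```bash
cat > s2.py <<'E'
from s1 import *
slide(.0041,-.0555,.064)
movep([.4919,.3219,.26],A)
p,d=camera("top"); cv2.imwrite("pics/t2.png",cv2.resize(p[150:215,220:340,::-1],(780,422)))
X=cloud(d)
for n,c,z in [("1",(.626,.0935),.058),("2",(.614,.0413),.0706),("4",r2w((0,-.0555)),.0941),("5",r2w((0,-.109)),.1063)]:
    c,k=lid(X,c,z);print(n,c.round(4),w2r(c).round(4),k)
p,d=camera("scene"); cv2.imwrite("pics/s2.png",cv2.resize(p[165:265,150:360,::-1],(798,380)))
E
python3 s2.py
```

```text
down hit False
gap 0.0513661786171908 [0.3 0.7 4.5]
slide hit False
[ 0.0007 -0.0546] [1.1 2.8 6.3]
12.7583
1 [0.6255 0.0934] [-0.0006  0.1105] 235
2 [0.6146 0.0418] [-0.0001  0.0578] 239
4 [ 0.5875 -0.0673] [-0.003  -0.0546] 247
5 [ 0.5765 -0.1197] [-0.0024 -0.1081] 252
```

View pics/t2.png

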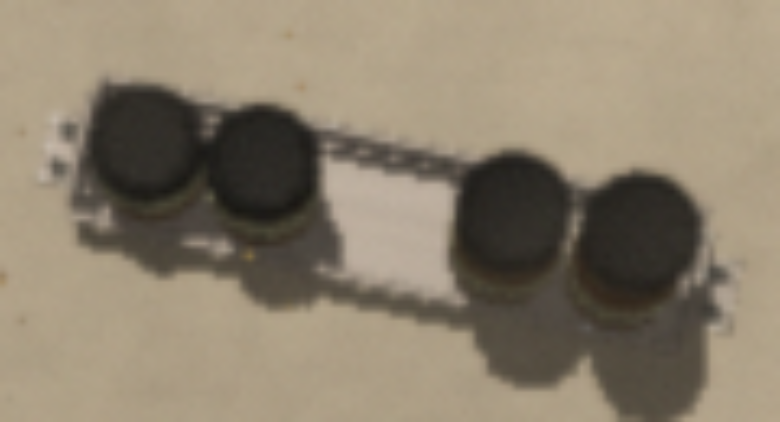

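View pics/s2.png

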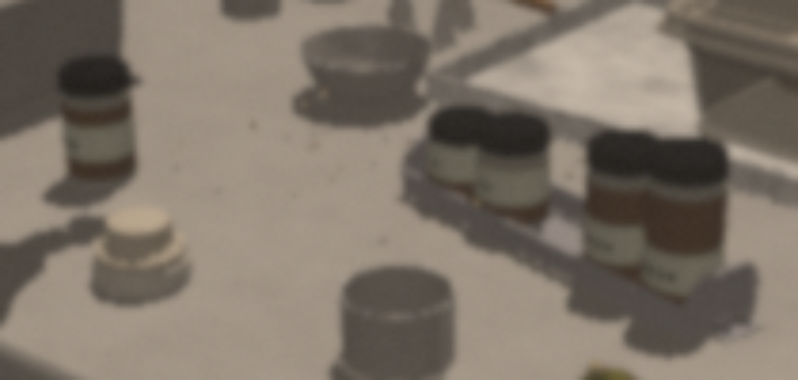

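The top view shows the gap between jars two and four at about (320–455, 170–300), open down to the rack floor. The centres are 112 mm apart (at least 105.5 needed) and all four jars are upright. Next I pick up jar three and check it hovering.

```bash
cat > s3.py <<'E'
from s1 import *
print("hit",move_l([.4919,.3219,.062],feed=.12,until_force=12))
command_gripper(.045,40); q=s(); print("gap",q["finger_gap"],np.round(q["position"],4))
move_l([.4919,.3219,.23],feed=.12)
movep(P(.002,.0015,.23),A)
sleep(.3);q=s();print(q["time_s"],w2r(q["position"]).round(4),np.round(q["position"],4),q["finger_gap"],np.round(q["wrist_force"],2))
for n in("top","scene"):
    p,d=camera(n); cv2.imwrite(f"pics/{n}3.png",p[:,:,::-1]); np.save(f"{n}3.npy",d)
p=cv2.imread("pics/scene3.png");cv2.imwrite("pics/s3c.png",cv2.resize(p[100:265,190:400],(763,600),interpolation=cv2.INTER_CUBIC))
E
python3 s3.py
```

```text
hit False
gap 0.05149822260540542 [0.4924 0.3221 0.0626]
19.775 [0.0018 0.0025] [ 0.6045 -0.0126  0.23  ] 0.050944976438460604 [-0.43 -0.1  -2.05]
```

View pics/s3c.png

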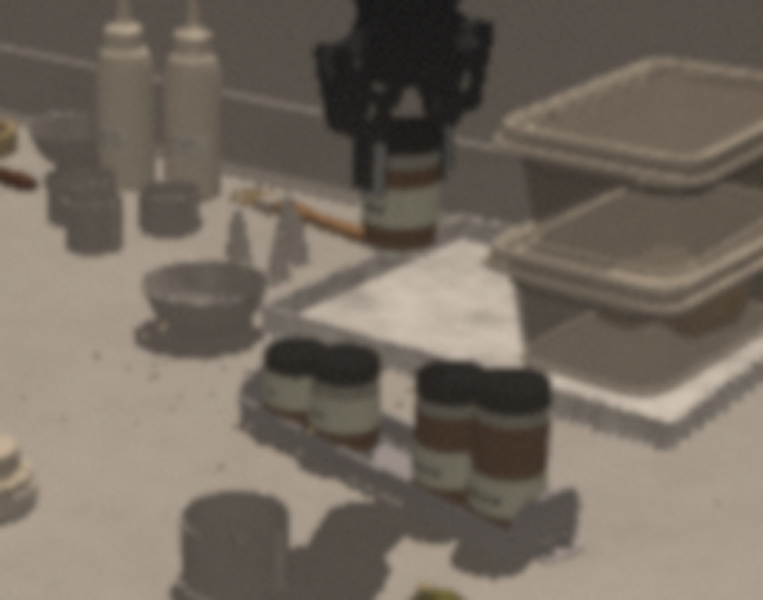

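Jar three is held upright between the fingers, around (400,190) in the crop. I'll compare its position with jars two and four in this same scene view, so the calibration bias cancels.

Run:
```python
from h import *
from scipy.optimize import least_squares
S=camera_params("scene");X=cloud(np.load("scene3.npy"),S).reshape(-1,3)
for n,c,lo,hi in[("2",(.614,.0417),.03,.065),("4",(.588,-.067),.03,.09),("5",(.577,-.12),.03,.1),("3lo",(.6045,-.0126),.172,.195),("3hi",(.6045,-.0126),.195,.215)]:
    W=X[(X[:,2]>lo)&(X[:,2]<hi)&(np.linalg.norm(X[:,:2]-c,axis=1)<.034)][:,:2]
    r=least_squares(lambda q:np.hypot(*(W-q).T)-.026,c,loss="soft_l1",f_scale=.002)
    print(n,len(W),r.x.round(4),w2r(r.x).round(4),np.std(r.fun).round(4))
```

```text
2 277 [0.6198 0.0424] [0.0048 0.0595] 0.0027
4 361 [ 0.5932 -0.0671] [ 0.0025 -0.0532] 0.0019
5 674 [ 0.5816 -0.1188] [ 0.0024 -0.1062] 0.0025
3lo 188 [ 0.6065 -0.0115] [0.0035 0.0039] 0.0018
3hi 174 [ 0.6056 -0.0113] [0.0026 0.004 ] 0.0025
```

```bash
cat > s4.py <<'E'
from s1 import *
print(move_l(P(.002,.0007,.16),feed=.12,until_force=10))
print(move_l(P(.002,.0007,.08),feed=.06,until_force=6),np.round(s()["position"],4))
print(move_l(P(.002,.0007,.060),feed=.02,until_force=6))
sleep(.3);q=s();print(q["time_s"],w2r(q["position"]).round(4),np.round(q["position"],4),np.round(q["wrist_force"],2),q["finger_gap"])
p,d=camera("scene");cv2.imwrite("pics/s4.png",cv2.resize(p[150:265,200:360,::-1],(798,574),interpolation=cv2.INTER_CUBIC))
E
python3 s4.py
```

```text
False
False [ 0.6046 -0.0144  0.0804]
True
23.2 [0.0018 0.0007] [ 0.6041 -0.0143  0.0626] [0.17 0.8  6.29] 0.05134304110865028
```

View pics/s4.png

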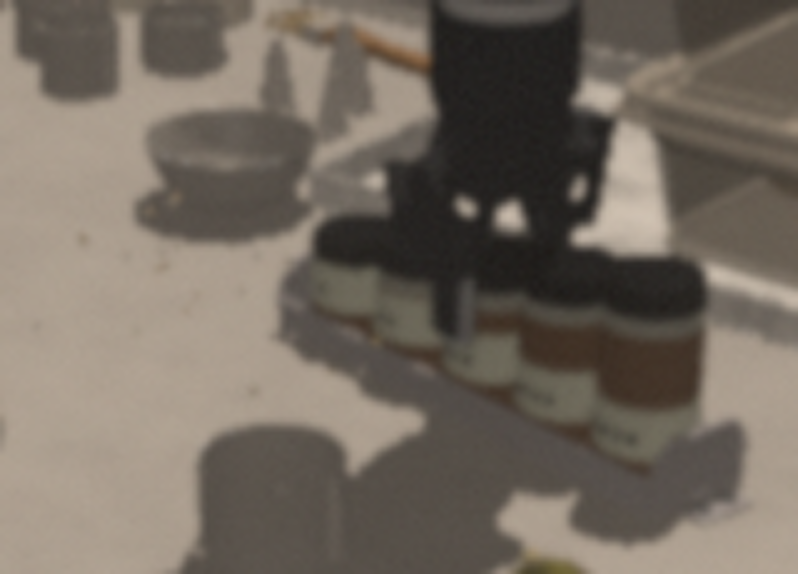

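Contact came at TCP z 62.6 mm, the same height as at the pick, so the jar is on the floor. The picture shows all five jars in order, with the foot of jar three at about (480,375). Now I release it.

```bash
cat > s5.py <<'E'
from s1 import *
command_gripper(.085); x,y,z=s()["position"]
print(move_l([x,y,.2],feed=.12,until_force=12))
movep([.45,.32,.30],A); sleep(.3)
p,d=camera("top"); cv2.imwrite("pics/t5.png",p[:,:,::-1]);cv2.imwrite("pics/t5c.png",cv2.resize(p[150:215,220:340,::-1],(780,422)))
X=cloud(d)
for n,yy,zz in [("1",.1105,.058),("2",.0578,.0706),("3",.001,.0825),("4",-.0546,.0941),("5",-.108,.1063)]:
    c,k=lid(X,r2w((0,yy)),zz);m=np.linalg.norm(X[...,:2]-c,axis=2)<.018
    print(n,w2r(c).round(4),k,np.median(X[m][:,2]).round(4))
p,d=camera("scene"); cv2.imwrite("pics/s5.png",cv2.resize(p[150:265,200:360,::-1],(798,574),interpolation=cv2.INTER_CUBIC));print(s()["time_s"])
E
python3 s5.py
```

```text
False
1 [-0.0009  0.1105] 234 0.0583
2 [-0.0003  0.0576] 244 0.07
3 [-0.002   0.0012] 255 0.0825
4 [-0.003  -0.0544] 258 0.0938
5 [-0.0023 -0.1082] 258 0.1064
26.8
```

View pics/s5.png

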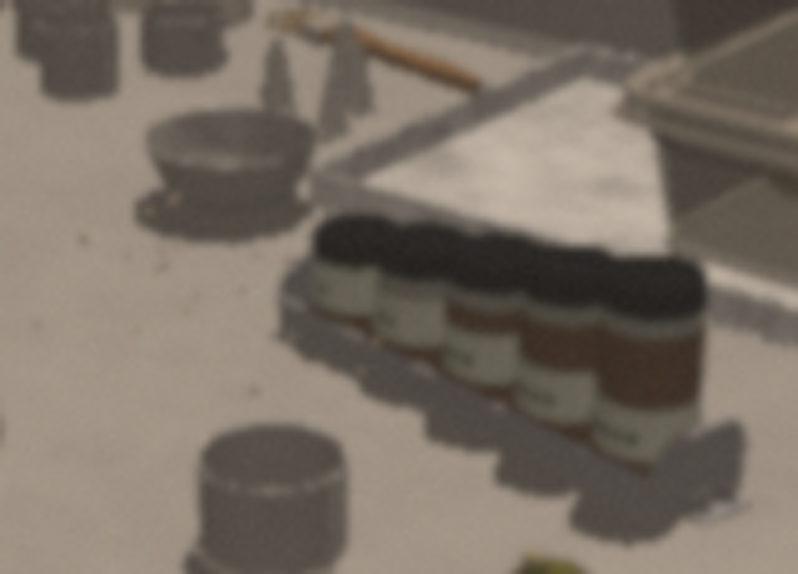

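View pics/t5.png

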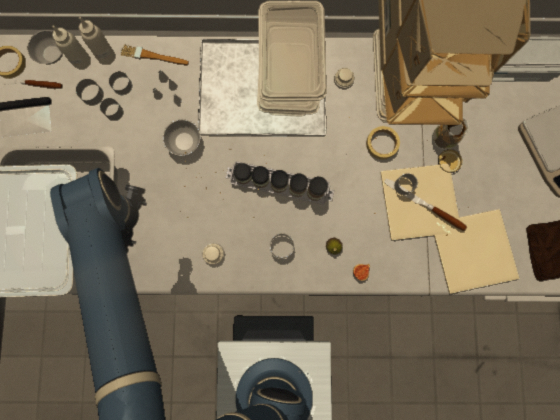

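The scene view shows all five jars upright in height order, from (350,270) to (650,350). In the top view the timer (213,254), ring (283,248), figs (334,246) and (361,271) and tape (382,142) are where they were, and the gripper is clear.

```bash
python3 -c "
from rig import *
finish_job()"
```

```text
the job is handed in; nothing more can be done
```

The left-out jar, jar_three (lid measured at 82.5 mm), is back in the rack between jars two and four, and the job is handed in; no verdict was reported.

- **Opening the gap:** I gripped jar five and then jar four and slid them to the right. The centres of jars two and four ended 112 mm apart, against the 105.5 mm required.
- **Placing the jar:** I lowered jar three until the tool force changed by 6 N. It stopped at the same tool height as when I picked it up (62.6 mm), so it was on the floor before I opened the fingers.
- **Last top-view check:** the jars stood along the rack at y = +110.5, +57.6, +1.2, −54.4 and −108.2 mm, all within 7 mm of their targets. They were within 3 mm of the centre line, and all lid heights were within 2.2 mm of nominal, so they stand upright on the floor.
- **Other checks:** the other things on the table looked unmoved, the arm was clear, and about 27 s of the 61 s had been used.
- **Disagreement:** the two cameras differed by about 5 mm across the row (x), for example on jars two, four and five. I took this as calibration offset, and the 4 mm play in the rack keeps the jars within the 8 mm limit either way.

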